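Click the cone holder onto the thread stand

TASK

Fit the tall flanged cone holder, flange down, onto the thick spindle with the two sprung balls. Push it down past the balls until it clicks and its flange sits fully home on the stand's disc, then let go of it. Leave the short plain bushing where it is.

Things in the scene. Friction and masses are not known exactly. Their poses are not given: they have to be found in the camera images.
- holder_centre (a point): Cone holder, loose: a grey plastic sleeve standing upright, 54 mm tall, about 60 g. Its foot is a flange (62 mm diameter, 5 mm thick); above it a round stem of 38 mm outer diameter; a 27 mm bore runs right through, its mouth below flared to 37 mm. The point is on its axis, half-way up (27 mm above its underside); z is its axis, up.
- spindle_foot (a point): Stand, fixed: grey disc (100 mm wide, 12 mm thick), steel spindle 18 mm thick, 80 mm tall above the disc, the last 14 mm tapering to 7 mm. Two 14 mm brass balls, 62 mm above the disc, stick out to 15.5 mm from the axis along +y and -y; they sink in on springs when a sleeve is pressed over them (about 6 to 12 N) and spring out over its rim once it is home. Point: spindle axis at the disc's top; z up.
- bushing_centre (a point): Plain bushing, loose, a bystander: a grey plastic sleeve without flange, 30 mm tall, 38 mm outer diameter, 27 mm bore, standing upright. The point is on its axis, half-way up.
- pin_foot (a point): Second stand, fixed, a bystander not to be used: the same disc, but with only a thin plain pin (6 mm thick, 72 mm tall above the disc) and no balls. Point: pin axis at the disc's top face.
There are look-alikes about, which are no part of the job. What is shaped like the part that bears holder_centre but green is not meant.

How it is judged:
By the outcome, as a careful person would: the job done as asked, in the order asked, and still so for the second after the job is handed in, with the robot touching nothing.
It also fails if it takes over 38 s, if anything falls off the work surface, if the arm or the gripper's body presses on something with over 40 N, if the wrist force passes 120 N, or if a joint passes its speed limit or range.

ROBOT

A 6-joint arm with a two-finger parallel gripper is mounted at the origin on the work surface. World frame = base frame: x ahead of the robot, y to its left, z up, the work surface at z = 0. Lengths are in m, angles in rad, forces in N, time in s.
With the tool pointing down it reaches from about 0.3 to 0.775 m from the base axis. Payload 14.6 kg.
Tool frame: the origin (TCP) lies at the centre of the arm's flange, where the gripper is bolted on; the fingertips stand 199 mm ahead of it and the grasp point (between the pads) lies ctrl.tcp_to_grasp ahead of it (ctrl.tcp_to_grasp is the distance from the TCP to the grasp point, in m); z points along the fingers, y is the line along which they close (so a half turn about z gives the same grasp; the last joint's range is limited). The gripper opens to 94 mm and grips with 3 to 60 N. Pads are 16 mm wide; open, the fingers measure 119 mm over their backs; the gripper's body (75 mm by 177 mm) begins 78 mm behind the grasp point.
Start: joints at [-1.204, 0.3, 1.521, -0, 1.321, -0.067], TCP at [0.231, -0.499, 0.405] pointing down, gripper open.
Joint ranges: [-3.03, 3.03], [-0.79, 2.21], [0.23, 2.52], [-1.04, 4.18], [0, 3.07], [-2.55, 2.55]. Speed limits (rad/s): [2.22, 2.22, 2.57, 3.14, 3.14, 3.14].

INTERFACE

Orientations are given as [roll, pitch, yaw] about the fixed x, y, z axes, in that order (R = Rz(yaw) Ry(pitch) Rx(roll)).
In Python, from station import ctrl gives the robot as it stands. The module is installed in compiled form; this text tells all that it offers.
- The arm moves only by the shell command python3 -m jog 'ROWS' [OPENING] [FORCE]. ROWS is JSON, a list of rows, each a list of 6 numbers: the shift along the tool's x, y, z in cm, then the turn, a rotation vector about the tool's x, y, z in rad. In form: [[tx, ty, tz, ax, ay, az], ...]. A call has 1 to 8 rows; each row is the pose to reach, as a shift and turn from the pose commanded when the call began, along the tool's axes at that moment; what a row does not reach only later rows make up. A row lasts 1/10 s, in which the tool goes at most 50 mm and 8.59 degrees, less where a joint would pass 70% of its speed; a pose out of reach is approached as far as the arm can. A call with a gripper value outside its range is refused whole. OPENING is the opening in per cent of the stroke, from 0 (shut) to 100 (fully open), set as the call begins (- or left out, the last holds). The fingers move at their own pace and stop on an object; FORCE is the grip in N (left out, the last holds). Time passes only in rows, so rows that repeat a pose let the fingers close. It gives the time, the measured TCP pose, the force, the opening and the grip force at its end, in the units of the state.
- ctrl.get_obs(): the state, without advancing time (a new reading comes with each control period).
- ctrl.camera(name): name is "scene" or "top" or "wrist"; returns a dict with "img" (480x640x3 uint8, blue, green, red), "intrinsics" (3x3 intrinsics, pixels), "R" (3x3) and "t" (3): a world point X has camera coordinates R X + t. Camera axes: x right, y down, z forward; pixel columns grow to the right and rows downward; lengths in m; the calibration is good to about 2 mm. A picture is of the moment at which its call begins. There is no depth.
- ctrl.hand_in(): hands the job in; it is judged then, once.
The state is a dict: "time_s": time; "qpos": joint angles; "joint_vel": joint speeds; "tau": joint torques, N m; "ee_pos": TCP position; "eef_rot": TCP orientation; "force": force on the tool from outside, world axes, zero at the start; "moment": the same for the moment, N m; "grip_width": finger opening in m; "grip_force": force on a finger pad.
Only numpy, scipy, OpenCV 4.12 (cv2) and the standard library are available. Lean on these libraries where they do the work, as an engineer would, in place of code of your own. Each camera call takes 0.05 s, during which the arm holds its last target. There are 200 camera calls.

## Working session

There is one attempt and no reset: what is moved stays moved. The work goes in short steps, Python scripts to look and compute and a shell command to move; the robot and the scene stay as the last step left them, time stands still between calls to the robot, and variables do not carry over. Pictures are saved under pics/ and viewed, at most 10 in all, crops included, and the job is handed in when it is done.

```bash
mkdir -p pics; python3 - <<'E'
from station import ctrl
import cv2,numpy as np
print(ctrl.tcp_to_grasp)
o=ctrl.get_obs();print(o)
for n in("scene","top"):
    c=ctrl.camera(n);cv2.imwrite(f"pics/{n}0.png",c["img"]);print(n,c["intrinsics"],c["R"],c["t"])
E
```

```text
0.1804
{'time_s': 0.0, 'qpos': array([-1.20358350e+00,  3.00482108e-01,  1.52160847e+00,  2.12597911e-06,
        1.32070712e+00, -6.66101696e-02]), 'joint_vel': array([ 0.00048299, -0.00038344,  0.00017017, -0.00242914, -0.00119602,
        0.00019941]), 'tau': array([ 8.67233175e-04, -5.31812954e+01, -3.52737844e+01,  7.08105136e-02,
        2.44845764e-02, -9.45825741e-05]), 'ee_pos': array([ 0.23116748, -0.49901964,  0.40406857]), 'eef_rot': array([-3.14039041e+00, -8.22637575e-05,  4.33822421e-01]), 'force': array([ 0.0758537 , -0.63474641, -0.13621094]), 'moment': array([-0.02770323,  0.00878643, -0.00651852]), 'grip_force': 0.0, 'grip_width': 0.09372617251851696}
scene [[518.34104995   0.         323.64900302]
 [  0.         518.34104995 246.34077407]
 [  0.           0.           1.        ]] [[-0.31763851  0.9481567  -0.01023012]
 [ 0.66688814  0.21571615 -0.71325083]
 [-0.67406675 -0.23337828 -0.70083421]] [ 0.18042877 -0.33817968  1.26947377]
top [[447.82166554   0.         323.26394382]
 [  0.         447.82166554 236.99911561]
 [  0.           0.           1.        ]] [[-0.02351967 -0.99922933 -0.0314257 ]
 [-0.99349294  0.02686552 -0.1106798 ]
 [ 0.11143877  0.02861806 -0.99335915]] [0.03054686 0.56500619 0.79968695]
```

View pics/scene0.png

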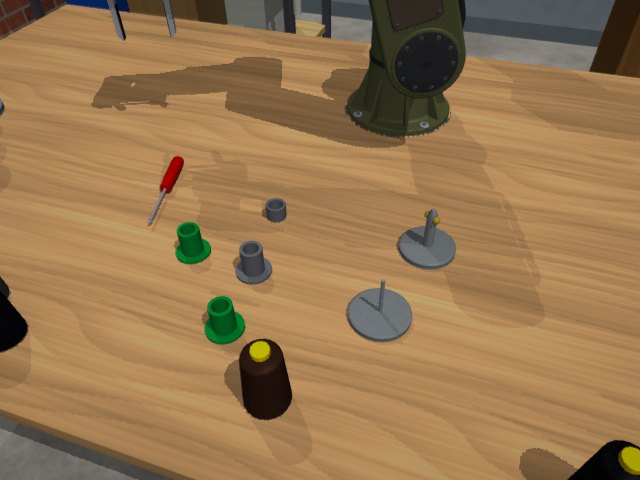

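View pics/top0.png

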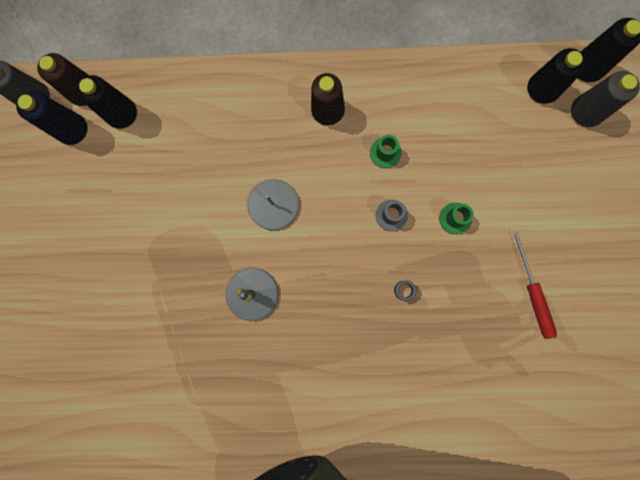

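The scene view shows these candidates for the holder:
- Grey flanged sleeve at scene (254,262), top (392,214). This is the one I want.
- Green look-alikes at scene (192,243) and (224,320), excluded by colour.
- Short plain bushing at scene (276,210), top (405,291), excluded because it has no flange.

For the stand, the thick spindle with brass balls is at scene (428,245), top (252,294). The thin pin at scene (380,312), top (273,205) is the bystander.

```bash
cat > h.py <<'E'
import cv2,numpy as np
def ray(c,uv):
    K,R,t=c["intrinsics"],c["R"],c["t"]
    d=R.T@np.linalg.inv(K)@np.array([uv[0],uv[1],1.]); return -R.T@t,d
def plane(c,uv,z):
    o,d=ray(c,uv); return (o+d*(z-o[2])/d[2])
def proj(c,X):
    p=c["intrinsics"]@(c["R"]@np.asarray(X)+c["t"]); return p[:2]/p[2]
def grey(img):
    h=cv2.cvtColor(img,cv2.COLOR_BGR2HSV)
    return ((h[...,1]<75)&(h[...,2]>40)).astype(np.uint8)*255
def blob(c,seed,r=60):
    m=grey(c["img"]); n,l,s,ce=cv2.connectedComponentsWithStats(m)
    ks=[k for k in range(1,n) if s[k,4]>60 and np.hypot(*(ce[k]-seed))<r]
    k=min(ks,key=lambda k:np.hypot(*(ce[k]-seed)))
    cn=cv2.findContours((l==k).astype(np.uint8),cv2.RETR_EXTERNAL,cv2.CHAIN_APPROX_NONE)[0]
    return max(cn,key=len)[:,0,:].astype(float),s[k],ce[k]
def circ(P):
    A=np.c_[2*P[:,:2],np.ones(len(P))];x=np.linalg.lstsq(A,(P[:,:2]**2).sum(1),rcond=None)[0]
    return x[:2],np.sqrt(x[2]+x[:2]@x[:2])
E
python3 - <<'E'
from station import ctrl
from h import *
T=ctrl.camera("top");S=ctrl.camera("scene")
seeds={"holder":((392,214),(254,262),.005,.031),"bush":((405,291),(276,210),.0,.019),"spin":((252,294),(428,245),.012,.05),"pin":((273,205),(380,312),.012,.05)}
for n,(a,b,z,r0) in seeds.items():
    for c,s,nm in((T,a,"top"),(S,b,"scene")):
        P,st,ce=blob(c,s); W=np.array([plane(c,p,z) for p in P])
        # keep lower outline: iteratively points near the circle of known radius
        cc,r=circ(W)
        for _ in range(15):
            d=np.hypot(*(W[:,:2]-cc).T); k=abs(d-r0)<.005
            if k.sum()<8:break
            cc,r=circ(W[k])
        print(n,nm,st,ce.round(1),"c",cc.round(4),"r",r.round(4),k.sum(),len(P))
a=T["img"][180:320,360:500];b=S["img"][190:330,200:340]
d=T["img"][240:340,200:300];e=S["img"][190:290,380:480]
z=lambda i:cv2.resize(i,(290,290),interpolation=cv2.INTER_CUBIC)
cv2.imwrite("pics/crop.png",np.vstack([np.hstack([z(a),z(b)]),np.hstack([z(d),z(e)])]))
E
```

```text
holder top [376 199  32  32 683] [391.  215.3] c [ 0.6081 -0.1147] r 0.0301 90 90
holder scene [ 236  241   36   43 1145] [252.5 263.7] c [ 0.6078 -0.1125] r 0.0309 73 117
bush top [394 280  22  21 225] [405.1 290.2] c [ 0.4638 -0.1349] r 0.0192 59 59
bush scene [266 198  20  24 417] [275.6 209.7] c [ 0.4433 -0.1399] r 0.0204 22 68
spin top [ 225  268   54   53 2160] [251.7 293.9] c [0.4639 0.1546] r 0.0491 149 149
spin scene [ 399  208   57   62 2079] [427.1 245.5] c [0.4699 0.1574] r 0.051 134 176
pin top [ 247  179   52   51 2089] [273.  204.2] c [0.6342 0.1122] r 0.0492 144 144
pin scene [ 348  279   64   63 2772] [379.5 314.2] c [0.6387 0.1149] r 0.0506 166 183
```

View pics/crop.png

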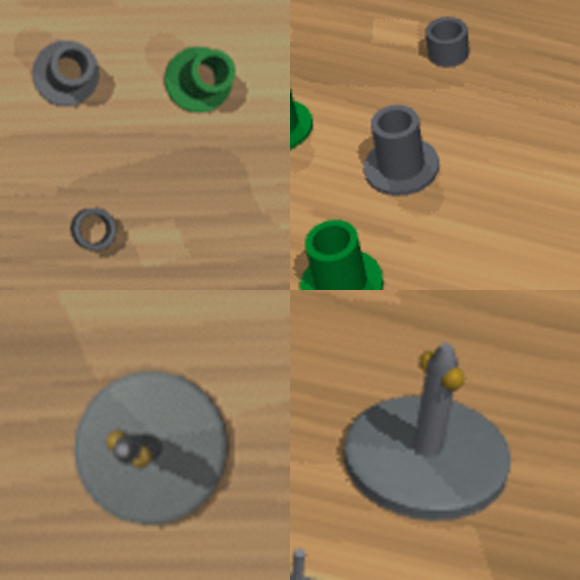

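The crop confirms the choice: a grey flanged sleeve (holder) at top (392,214) and the ball spindle at top (252,294), both upright. The two views agree to about 3–6 mm, so I'll refine with the wrist camera from above.

```bash
cat >> h.py <<'E'
def go(obs,target):
    from scipy.spatial.transform import Rotation as Ro
    R=Ro.from_euler("xyz",obs["eef_rot"]).as_matrix()
    print("tool shift cm",(R.T@(np.array(target)-obs["ee_pos"])*100).round(2),"rot",obs["eef_rot"].round(4),"t",obs["time_s"])
E
python3 - <<'E'
from station import ctrl
from h import *
go(ctrl.get_obs(),[.608,-.1135,.34])
E
```

```text
tool shift cm [ 50.4  -19.14   6.45] rot [-3.1409 -0.      0.4338] t 0.2
```

```bash
python3 -m jog '[[50.4,-19.1,6.4,0,0,0],[50.4,-19.1,6.4,0,0,0],[50.4,-19.1,6.4,0,0,0],[50.4,-19.1,6.4,0,0,0],[50.4,-19.1,6.4,0,0,0],[50.4,-19.1,6.4,0,0,0],[50.4,-19.1,6.4,0,0,0],[50.4,-19.1,6.4,0,0,0]]' 100 40
python3 - <<'E'
from station import ctrl
from h import *
go(ctrl.get_obs(),[.608,-.1135,.34])
E
```

```text
time_s: 1.0
ee_pos: [0.5102, -0.2134, 0.3573]
eef_rot: [3.142, -0.0, 0.434]
force: [1.1, -1.3, 0.3]
grip_width: 0.0943
grip_force: 0.0
tool shift cm [13.08 -4.96  1.73] rot [ 3.1415 -0.      0.4338] t 1.0
```

```bash
python3 -m jog '[[13.2,-5,1.7,0,0,0],[13.2,-5,1.7,0,0,0],[13.2,-5,1.7,0,0,0],[13.2,-5,1.7,0,0,0],[13.2,-5,1.7,0,0,0]]'
python3 - <<'E'
from station import ctrl
from h import *
c=ctrl.camera("wrist");cv2.imwrite("pics/w1.png",c["img"])
print(-c["R"].T@c["t"],proj(c,[.608,-.1135,.054]),proj(c,[.608,-.1135,.005]))
go(ctrl.get_obs(),[.608,-.1135,.34])
E
```

```text
time_s: 1.5
ee_pos: [0.6079, -0.1139, 0.3398]
eef_rot: [-3.141, 0.001, 0.435]
force: [0.1, -0.4, -0.1]
grip_width: 0.0941
grip_force: 0.0
[ 0.67378368 -0.08279991  0.3197427 ] [317.40645612 239.84835176] [317.39411751 224.89348993]
tool shift cm [ 0.1  -0.09  0.02] rot [-3.1413e+00  6.0000e-04  4.3380e-01] t 1.55
```

View pics/w1.png

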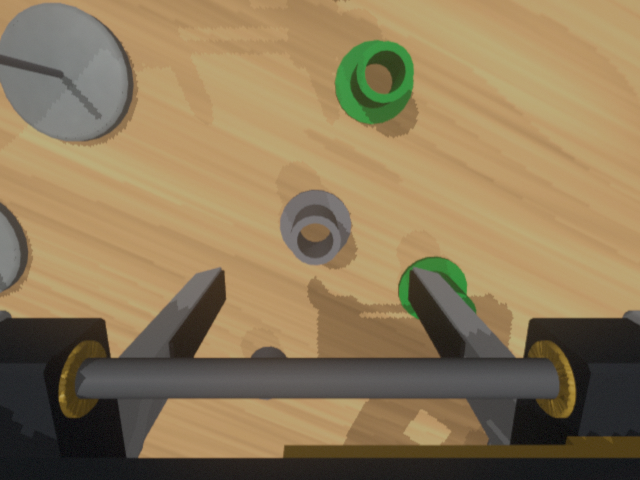

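The wrist view shows the grey holder's rim at about (315,239). One green look-alike sits to the right at (435,290), so I'll check finger clearance there.

```bash
python3 - <<'E'
from station import ctrl
from h import *
c=ctrl.camera("wrist");T=ctrl.camera("top")
P,st,ce=blob(c,(315,225));print(st)
W=np.array([plane(c,p,.005) for p in P]);cc=np.array([.608,-.1135])
for _ in range(10):
    k=abs(np.hypot(*(W[:,:2]-cc).T)-.031)<.003;cc,r=circ(W[k])
print("flange",cc,r,k.sum(),len(P))
print("rim",plane(c,(315.5,239),.054))
for uv in((456,218),(386,152)):print("green",plane(T,uv,.01))
o=ctrl.get_obs();go(o,[*cc,.22])
E
```

```text
[ 279  189   71   75 3663]
flange [ 0.60534083 -0.11238553] 0.0312764585004296 200 201
rim [ 0.60760788 -0.11287409  0.054     ]
green [ 0.59749616 -0.23582342  0.01      ]
green [ 0.73049495 -0.10863861  0.01      ]
tool shift cm [-0.04 -0.35 12.08] rot [ 3.1414 -0.      0.4324] t 1.65
```

```bash
python3 -m jog '[[0,-0.15,5,0,0,0],[0,-0.15,9,0,0,0],[0,-0.15,11.8,0,0,0],[0,-0.15,11.8,0,0,0]]'
python3 -m jog '[[0,0,0,0,0,0],[0,0,0,0,0,0],[0,0,0,0,0,0],[0,0,0,0,0,0],[0,0,0,0,0,0],[0,0,0,0,0,0],[0,0,0,0,0,0],[0,0,0,0,0,0]]' 20 40
```

```text
time_s: 2.05
ee_pos: [0.6058, -0.1139, 0.2192]
eef_rot: [-3.138, 0.005, 0.432]
force: [0.8, -0.1, -0.1]
grip_width: 0.0939
grip_force: 0.0
time_s: 2.85
ee_pos: [0.6072, -0.113, 0.2225]
eef_rot: [-3.142, -0.0, 0.434]
force: [-0.2, 0.6, 1.6]
grip_width: 0.0371
grip_force: 40.0
```

```bash
python3 -m jog '[[0,0,-4,0,0,0],[0,0,-9,0,0,0],[0,0,-14,0,0,0],[0,0,-14,0,0,0]]'
python3 - <<'E'
from station import ctrl
from h import *
o=ctrl.get_obs();print(o["grip_width"],o["force"]);go(o,[.467,.156,.3625]);go(o,[.40,.125,.3625])
E
```

```text
time_s: 3.25
ee_pos: [0.6075, -0.113, 0.3699]
eef_rot: [3.135, -0.009, 0.434]
force: [1.1, -0.7, -0.6]
grip_width: 0.0369
grip_force: 40.0
0.036923300467516365 [ 1.08165195 -0.693741   -0.57960205]
tool shift cm [ -1.44 -30.32   0.52] rot [ 3.1346 -0.0087  0.4339] t 3.25
tool shift cm [ -8.82 -30.33   0.45] rot [ 3.1346 -0.0087  0.4339] t 3.25
```

Go to the point just short of the stand (−x tool) so the wrist camera, mounted ahead, sees the spindle directly.

```bash
python3 -m jog '[[-8.7,-30.3,0,0,0,0],[-8.7,-30.3,0,0,0,0],[-8.7,-30.3,0,0,0,0],[-8.7,-30.3,0,0,0,0],[-8.7,-30.3,0,0,0,0],[-8.7,-30.3,0,0,0,0],[-8.7,-30.3,0,0,0,0],[-8.7,-30.3,0,0,0,0]]'
python3 -m jog '[[0,0,0,0,0,0],[0,0,0,0,0,0]]'
python3 - <<'E'
from station import ctrl
from h import *
c=ctrl.camera("wrist");cv2.imwrite("pics/w2.png",c["img"])
print(-c["R"].T@c["t"],proj(c,[.467,.156,.092]),proj(c,[.467,.156,.012]))
go(ctrl.get_obs(),[.467,.156,.3625])
E
```

```text
time_s: 4.05
ee_pos: [0.3997, 0.1266, 0.3624]
eef_rot: [-3.142, -0.0, 0.437]
force: [-1.5, -0.4, -1.0]
grip_width: 0.0368
grip_force: 40.0
time_s: 4.25
ee_pos: [0.4015, 0.1247, 0.3623]
eef_rot: [3.142, 0.0, 0.433]
force: [0.2, 0.1, -0.3]
grip_width: 0.0371
grip_force: 40.0
[0.46747921 0.15562927 0.34226202] [316.24054165 138.78872259] [316.44143152 138.68085755]
tool shift cm [ 7.26 -0.1  -0.03] rot [3.1416e+00 3.0000e-04 4.3250e-01] t 4.3
```

View pics/w2.png

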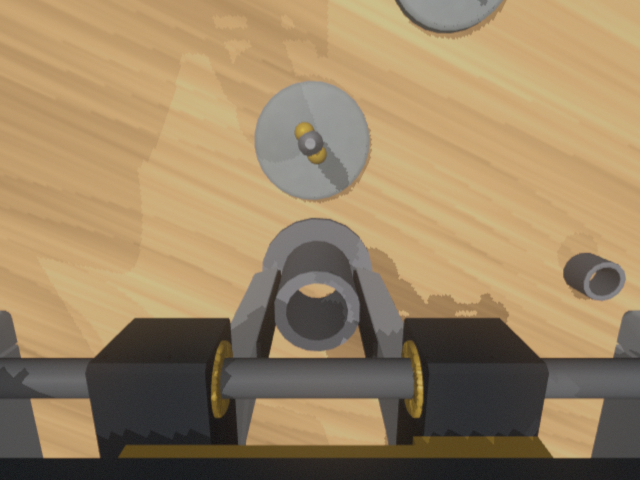

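The holder is held upright between the fingers, rim centre about (317,311). The spindle tip is at (311,143) with the disc centred near (312,141).

```bash
python3 - <<'E'
from station import ctrl
from h import *
c=ctrl.camera("wrist")
P,st,ce=blob(c,(312,141));W=np.array([plane(c,p,.012) for p in P]);print("disc",st,circ(W))
print("tip",plane(c,(311,143),.092))
zt=.362-.222+.054
print("rim",plane(c,(317,311),zt), "outer L/R",plane(c,(275,311),zt),plane(c,(359,311),zt))
# flange far edge, underside z
print("flange top far edge",plane(c,(317,218.5),zt-.049))
o=ctrl.get_obs();print(o["ee_pos"]);go(o,[.467,.156,.3625])
E
```

```text
disc [  254    81   116   119 10396] (array([0.46261959, 0.1586798 ]), np.float64(0.049032848802152966))
tip [0.46312988 0.15791511 0.092     ]
rim [0.40187261 0.12528811 0.194     ] outer L/R [0.3942528 0.1417644 0.194    ] [0.40949019 0.10881663 0.194     ]
flange top far edge [0.42949216 0.13806321 0.145     ]
[0.40144195 0.12467248 0.3622514 ]
tool shift cm [ 7.27 -0.1  -0.03] rot [-3.1416e+00  4.0000e-04  4.3240e-01] t 4.35
```

```bash
python3 -m jog '[[4,-0.3,0,0,0,0],[6.9,-0.45,0,0,0,0],[6.9,-0.45,0,0,0,0],[6.9,-0.45,0,0,0,0]]'
python3 -m jog '[[0,0,2,0,0,0],[0,0,4,0,0,0],[0,0,4,0,0,0]]'
python3 - <<'E'
from station import ctrl
from h import *
o=ctrl.get_obs();print(o["ee_pos"])
S=ctrl.camera("scene");T=ctrl.camera("top")
z=lambda i:cv2.resize(i,(400,400),interpolation=cv2.INTER_CUBIC)
cv2.imwrite("pics/s3.png",np.hstack([z(S["img"][160:290,365:495]),z(T["img"][230:340,200:310])]))
E
```

```text
time_s: 4.75
ee_pos: [0.4619, 0.158, 0.3618]
eef_rot: [-3.141, 0.001, 0.433]
force: [-0.4, -0.1, -1.6]
grip_width: 0.0366
grip_force: 40.0
time_s: 5.05
ee_pos: [0.4607, 0.1577, 0.3206]
eef_rot: [-3.141, 0.004, 0.433]
force: [-0.0, -0.3, -0.5]
grip_width: 0.0368
grip_force: 40.0
[0.46073356 0.15772929 0.3205667 ]
```

View pics/s3.png

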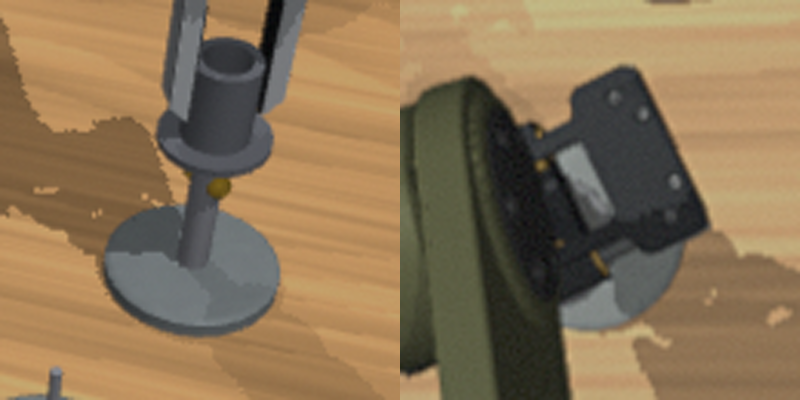

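The scene crop shows the holder right above the spindle, with its axis in line with the spindle to about 2 mm. The flare should take that up, so I'll descend while watching side forces.

```bash
python3 -m jog '[[0,0,0.7,0,0,0],[0,0,1.3,0,0,0],[0,0,1.8,0,0,0],[0,0,1.8,0,0,0],[0,0,1.8,0,0,0]]'
```

```text
time_s: 5.65
ee_pos: [0.4616, 0.1585, 0.3045]
eef_rot: [-3.142, 0.0, 0.434]
force: [-0.0, -0.4, -0.6]
grip_width: 0.0366
grip_force: 40.0
```

```bash
python3 -m jog '[[0,0,0.4,0,0,0],[0,0,0.8,0,0,0],[0,0,1.2,0,0,0],[0,0,1.2,0,0,0],[0,0,1.2,0,0,0]]'
```

```text
time_s: 6.15
ee_pos: [0.4618, 0.1585, 0.2929]
eef_rot: [3.141, -0.001, 0.434]
force: [0.7, -0.4, 4.6]
grip_width: 0.0366
grip_force: 40.0
```

```bash
python3 -m jog '[[0,0,0.5,0,0,0],[0,0,1,0,0,0],[0,0,1.5,0,0,0],[0,0,2,0,0,0],[0,0,2,0,0,0],[0,0,2,0,0,0]]'
```

```text
time_s: 6.75
ee_pos: [0.4619, 0.1582, 0.2723]
eef_rot: [3.141, -0.001, 0.434]
force: [4.6, -3.8, -2.4]
grip_width: 0.0368
grip_force: 40.0
```

```bash
python3 -m jog '[[0.05,0.1,0,0,0,0],[0.05,0.1,0.5,0,0,0],[0.05,0.1,1,0,0,0],[0.05,0.1,1.5,0,0,0],[0.05,0.1,2,0,0,0],[0.05,0.1,2.5,0,0,0],[0.05,0.1,2.5,0,0,0],[0.05,0.1,2.5,0,0,0]]'
```

```text
time_s: 7.55
ee_pos: [0.4624, 0.1577, 0.247]
eef_rot: [-3.142, 0.001, 0.434]
force: [2.9, -1.1, -1.6]
grip_width: 0.0367
grip_force: 40.0
```

```bash
python3 -m jog '[[0.05,0,0.4,0,0,0],[0.05,0,0.8,0,0,0],[0.05,0,1.1,0,0,0],[0.05,0,1.3,0,0,0],[0.05,0,1.4,0,0,0],[0.05,0,1.4,0,0,0],[0.05,0,1.4,0,0,0]]'
```

```text
time_s: 8.25
ee_pos: [0.4627, 0.158, 0.2344]
eef_rot: [-3.141, 0.001, 0.434]
force: [-9.8, -2.3, 19.2]
grip_width: 0.0366
grip_force: 40.0
```

```bash
python3 -m jog '[[-0.05,0,0.1,0,0,0],[-0.05,0,0.1,0,0,0],[-0.05,0,0.1,0,0,0]]'
python3 - <<'E'
from station import ctrl
from h import *
S=ctrl.camera("scene");W=ctrl.camera("wrist")
z=lambda i:cv2.resize(i,(400,400),interpolation=cv2.INTER_CUBIC)
cv2.imwrite("pics/s4.png",np.hstack([z(S["img"][180:280,380:480]),z(W["img"][180:380,220:420])]))
E
```

```text
time_s: 8.55
ee_pos: [0.4625, 0.1579, 0.2343]
eef_rot: [-3.141, -0.001, 0.434]
force: [-12.5, -2.9, 30.4]
grip_width: 0.0369
grip_force: 40.0
```

View pics/s4.png

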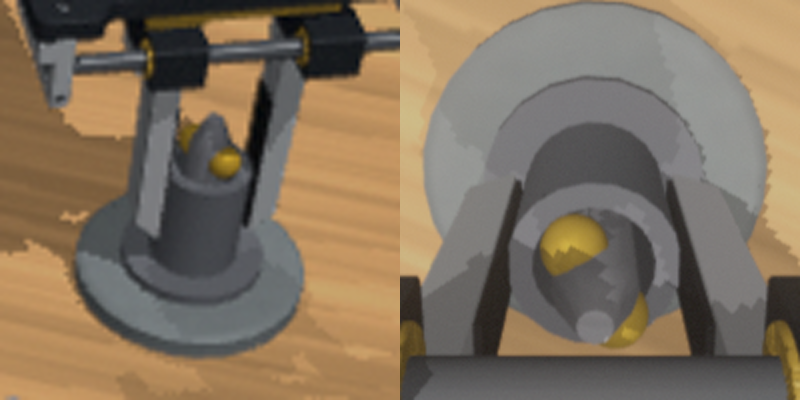

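The flange is flat on the disc and both balls are out above the rim. I'll ease off the push, open the gripper, and retreat straight up.

```bash
python3 -m jog '[[0,0,-0.2,0,0,0],[0,0,-0.2,0,0,0]]'; python3 -m jog '[[0,0,0,0,0,0],[0,0,0,0,0,0],[0,0,0,0,0,0],[0,0,0,0,0,0],[0,0,0,0,0,0],[0,0,0,0,0,0],[0,0,0,0,0,0],[0,0,0,0,0,0]]' 100
python3 -m jog '[[0,0,-3,0,0,0],[0,0,-7,0,0,0],[0,0,-12,0,0,0],[0,0,-16,0,0,0],[-4,0,-16,0,0,0],[-8,0,-16,0,0,0],[-8,0,-16,0,0,0],[-8,0,-16,0,0,0]]'
python3 - <<'E'
from station import ctrl
from h import *
S=ctrl.camera("scene");W=ctrl.camera("wrist")
z=lambda i:cv2.resize(i,(400,400),interpolation=cv2.INTER_CUBIC)
cv2.imwrite("pics/s5.png",np.hstack([z(S["img"][180:280,380:480]),cv2.resize(W["img"],(400,400))]))
E
```

```text
time_s: 8.85
ee_pos: [0.4624, 0.1578, 0.2346]
eef_rot: [-3.142, -0.0, 0.434]
force: [-0.4, 0.8, -1.3]
grip_width: 0.0369
grip_force: 40.0
time_s: 9.65
ee_pos: [0.4624, 0.1578, 0.2345]
eef_rot: [3.142, -0.0, 0.434]
force: [-0.5, -0.6, -0.7]
grip_width: 0.0935
grip_force: 0.0
time_s: 10.45
ee_pos: [0.3897, 0.124, 0.395]
eef_rot: [3.141, -0.001, 0.433]
force: [0.8, 0.0, 0.0]
grip_width: 0.0939
grip_force: 0.0
```

View pics/s5.png

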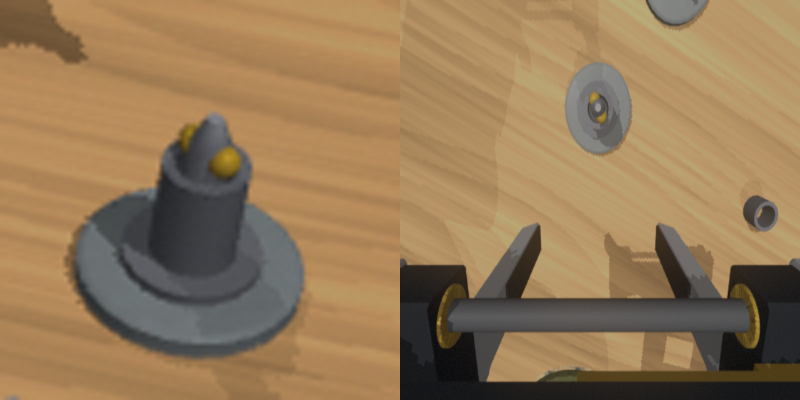

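The holder is seated with its flange flat on the disc and the balls over its rim. The gripper is clear and the bushing hasn't moved.

```bash
python3 -c "
from station import ctrl
print(ctrl.hand_in())"
```

```text
the job is handed in; nothing more can be done
None
```

The grey cone holder is seated flange-down on the ball spindle with both balls out over its rim. It has been released, the bushing was left where it was, and the job was handed in at about 10.5 s.

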